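# Pack the blood-sample carrier

### The job

Pack the mustard-yellow sample carrier for the courier, heaviest part lowest: lay the cold brick flat on its floor in the middle, crosswise, midway between the data logger and the holder ring; lay the slide mailer flat on the floor in the middle of the gap between brick and logger, long side parallel to the brick; stand the specimen jar inside the holder ring; and set the tube rack squarely on top of the brick, centred and along it. Keep the rack upright and set it down gently, and do not shift or topple the sanitizer bottle and the steel cup.

Things in the scene. Friction and masses are not known exactly. Their poses are not given: they have to be found in the camera images.
- tote: Carrier: fixed open-topped mustard-yellow tray, 210 mm along its x, 330 mm along its y, 45 mm high; walls and floor 5 mm thick, so its inner floor is 5 mm above the origin. Origin at the centre of its underside, z up. The logger and the holder ring are fixed on its floor on its y axis, 122 mm from the centre towards opposite ends; which is at which end varies.
- logger: Data logger fixed on the carrier floor: flat grey box with a dark screen, 70 mm along x (parallel to the carrier's x), 40 mm along y, 20 mm high. Origin at the centre of its underside.
- holder: Holder ring fixed on the carrier floor: low white round ring, outer diameter 72 mm, inner 58 mm, 10 mm high, open in the middle down to the carrier floor. Origin at the centre of its underside.
- brick_mid (a point): Cold brick (loose, 0.4 to 0.8 kg, the heaviest): pale ice-grey slab with ribs on top, 130 mm along its x, 60 mm along its y, 30 mm high. Point at its centre, 15 mm above its underside; z up.
- mailer_mid (a point): Slide mailer (loose, about 50 g): small grey box with a paper label on top, 58 mm along its x, 28 mm along its y, 24 mm high. Point at its centre, 12 mm above its underside; z up.
- jar_mid (a point): Specimen jar (loose, about 80 g): plain off-white round jar with a white cap, diameter 44 mm, 70 mm high. Point at its centre, 35 mm above its underside; z up.
- rack_mid (a point): Tube rack (loose, about 250 g): small white block 100 mm along its x, 50 mm along its y, 50 mm high, with ten red- and lilac-capped tubes, fixed in it, standing 22 mm above the block's top and within its outline. Point at the centre of the block, 25 mm above its underside; z up. It is the small rack, not the big one at the table's far edge.
- sanitizer: Sanitizer bottle, bystander (loose): upright bottle, diameter 52 mm, 120 mm high. Origin at the centre of its underside. Leave it alone.
- cup: Small steel cup, bystander (loose): upright, diameter 44 mm, 45 mm high. Origin at the centre of its underside. Leave it alone.

How it is judged (in metres and radians):
At the end, for the whole second after the job is handed in: Brick flat on carrier floor, crosswise (0.2 rad), midway logger-ring (15 mm; 22 mm across); mailer flat on floor between brick and logger (30 mm across, 0.3 rad); jar upright on floor in ring (12 mm); rack upright on brick, centred (15 mm), along it (0.2 rad); all released, at rest (z of brick_mid in the frame of tote between 0.015 and 0.025 m and x of brick_mid in the frame of tote between -0.022 and 0.022 m and y of brick_mid in the frame of tote between -0.015 and 0.015 m and angle between the x axis of brick_mid and the x axis of tote, either way round below 0.2 rad and angle between each of brick_mid, mailer_mid, jar_mid, rack_mid's own z axis and vertical below 0.1 rad and z of mailer_mid in the frame of tote between 0.012 and 0.022 m and x of mailer_mid in the frame of tote between -0.03 and 0.03 m and horizontal distance between mailer_mid and logger below 0.1 m and horizontal distance between mailer_mid and brick_mid below 0.115 m and angle between the x axis of mailer_mid and the x axis of tote, either way round below 0.3 rad and horizontal distance between jar_mid and holder below 0.012 m and z of jar_mid in the frame of tote between 0.035 and 0.045 m and horizontal distance between rack_mid and brick_mid below 0.015 m and z of rack_mid in the frame of brick_mid between 0.036 and 0.044 m and angle between the x axis of rack_mid and the x axis of brick_mid, either way round below 0.2 rad and linear speed of each of brick, mailer, jar, rack below 0.02 m/s); the robot touches nothing.
It fails at once if the tube rack is tipped more than 0.6 rad (angle between rack_mid's own z axis and vertical above 0.6 rad).
It fails at once if the tube rack is dropped or slammed on the brick (over 70 N) (contact force between rack and brick above 70 N).
It fails at once if the sanitizer bottle is shifted by more than 30 mm or toppled (distance of sanitizer from where it was at the start of the episode above 0.03 m or angle between sanitizer's own z axis and vertical above 0.5 rad).
It fails at once if the steel cup is shifted by more than 30 mm or toppled (distance of cup from where it was at the start of the episode above 0.03 m or angle between cup's own z axis and vertical above 0.5 rad).
It also fails if it takes over 115 s, if anything falls off the work surface, if the arm or the gripper's body presses on something with over 40 N, if the wrist force passes 120 N, or if a joint passes its speed limit or range.

### The arm

A 6-joint arm with a two-finger parallel gripper is mounted at the origin on the work surface. World frame = base frame: x ahead of the robot, y to its left, z up, the work surface at z = 0. Lengths are in m, angles in degrees, forces in N, time in s.
With the tool pointing down it reaches from about 0.375 to 0.9 m from the base axis. Payload 3.1 kg.
Tool frame: the origin (TCP) lies at the very end of the fingers, on their centre line; the grasp point (between the pads) lies 19 mm behind it; z points along the fingers, y is the line along which they close (so a half turn about z gives the same grasp; the last joint's range is limited). The gripper opens to 87 mm and grips with 3 to 60 N. Pads are 19 mm wide; open, the fingers measure 117 mm over their backs; the gripper's body (75 mm by 190 mm) begins 51 mm behind the grasp point.
Start: joints at [-85.972, 30.224, 82.088, -0, 67.689, -10.227], TCP at [0.154, -0.606, 0.223] pointing down, gripper open.
Joint ranges: [-176.69, 176.69], [-43.24, 126.21], [12.49, 139.97], [-82, 262], [0, 151.66], [-163.58, 163.58]. Speed limits (degrees/s): [159.86, 159.86, 180, 180, 180, 180].

### API

Orientations are given as a 3x3 rotation matrix whose columns are the frame's x, y, z axes.
In Python, from rig import * gives the robot as it stands.
- The arm moves only by the tool jog_arm, never from a script. Its arguments are lists of equal length, an entry for each row: "delta_pos": the shift along the world's x, y, z in cm, a list of three; "turn": the turn about the world's z in degrees; "grip": the closure, from 0 (fully open) to 1 (shut). In form: {"delta_pos": [[x, y, z], ...], "turn": [turn, ...], "grip": [grip, ...]}. A call has 1 to 12 rows; each row is the pose to reach, as a shift and turn from the pose commanded when the call began; what a row does not reach only later rows make up. A row lasts 1/8 s, in which the tool goes at most 62.5 mm and 10.7 degrees, less where a joint would pass 70% of its speed; a pose out of reach is approached as far as the arm can. A call with a gripper value outside its range is refused whole. The fingers move at their own pace and stop on an object; the grip force is fixed at half the most. Time passes only in rows, so rows that repeat a pose let the fingers close. It gives the time, the measured TCP pose, the force, the opening and the grip force at its end, in the units of the state.
- read_state(): the state, without advancing time (a new reading comes with each control period).
- capture(name): name is "scene" or "top" or "wrist"; returns a dict with "color" (420x560x3 uint8, blue, green, red), "fovy" (degrees; the focal length in pixels is half the picture's height over the tangent of half this angle, whatever the lens; pixels are square), "cx", "cy" (the principal point, pixels), "camera_from_world" (4x4, takes a point from world to camera coordinates). Camera axes: x right, y up, looking along -z (the intrinsics and any distortion apply to the point x, -y, -z); pixel columns grow to the right and rows downward; lengths in m; the calibration is good to about 2 mm. The wrist camera is an equidistant fisheye: a pixel r from the principal point sees the ray r / f radians off the axis. A picture is of the moment at which its call begins. There is no depth.
- hand_in(): hands the job in; it is judged then, once.
The state is a dict: "time_s": time; "joint_positions": joint angles; "qvel": joint speeds; "tau": joint torques, N m; "position": TCP position; "tcp_rot": TCP orientation; "force": force on the tool from outside, world axes, zero at the start; "moment": the same for the moment, N m; "opening": opening from 0.0 (shut) to 1.0 (fully open); "grasp_force": force on a finger pad.
Only numpy, scipy, OpenCV 4.12 (cv2) and the standard library are available. Lean on these libraries where they do the work, as an engineer would, in place of code of your own. Each camera call takes 0.05 s, during which the arm holds its last target. There are 200 camera calls.

## Working session

There is one attempt and no reset: what is moved stays moved. The work goes in short steps, Python scripts to look and compute and a tool call to move; the robot and the scene stay as the last step left them, time stands still between calls to the robot, and variables do not carry over. Pictures are saved under pics/ and viewed, at most 14 in all, crops included, and the job is handed in when it is done.

Besides the shell and the picture viewer there is one more tool, called by a JSON object that holds its "op" and its "data", one argument or row to a line. jog_arm: Moves the arm, as the interface text tells. Its arguments: {"type":"object","properties":{"delta_pos":{"type":"array"},"turn":{"type":"array"},"grip":{"type":"array"}},"required":["delta_pos","turn","grip"]}

```bash
ls; mkdir -p pics; cat > h.py <<'E'
from rig import *
import numpy as np, cv2
def cap(n,fn=None):
    c=capture(n)
    if fn: cv2.imwrite('pics/'+fn+'.png',c['color'])
    return c
def ray(c,u,v,fish=False):
    f=210/np.tan(np.radians(c['fovy']/2)); M=np.array(c['camera_from_world'])
    x=(u-c['cx'])/f; y=(v-c['cy'])/f
    if fish:
        r=np.hypot(x,y); s=np.sin(r)/r if r>1e-9 else 1; d=np.array([x*s,-y*s,-np.cos(r)])
    else: d=np.array([x,-y,-1])
    R=M[:3,:3]; return -R.T@M[:3,3], R.T@d
def onz(c,u,v,z,fish=False):
    o,d=ray(c,u,v,fish); return o+d*(z-o[2])/d[2]
E
python3 - <<'E'
from h import *
for n in ('scene','top','wrist'):
    c=cap(n,n); print(n,c['fovy'],c['cx'],c['cy'],np.round(ray(c,c['cx'],c['cy'])[0],3),np.round(c['camera_from_world'],3).tolist())
s=read_state(); print({k:np.round(v,3).tolist() for k,v in s.items()})
E
```

```text
pics
scene 52.936299709504155 279.27116230973905 211.8837060094024 [ 0.939 -0.414  0.785] [[0.641, 0.768, -0.005, -0.28], [-0.602, 0.507, 0.617, 0.29], [0.476, -0.392, 0.787, -1.228], [0.0, 0.0, 0.0, 1.0]]
top 53.59541314101307 275.1179788829246 210.87547841850946 [ 0.392 -0.044  0.998] [[0.027, -1.0, -0.006, -0.049], [0.993, 0.026, 0.114, -0.502], [-0.114, -0.009, 0.993, -0.947], [0.0, 0.0, 0.0, 1.0]]
wrist 65.70646984690485 276.05626975570493 205.58953248404686 [ 0.225 -0.588  0.383] [[0.246, -0.969, -0.002, -0.625], [0.935, 0.238, -0.265, 0.031], [0.257, 0.063, 0.964, -0.39], [0.0, 0.0, 0.0, 1.0]]
{'time_s': 0.15, 'joint_positions': [-85.972, 30.266, 82.137, -0.003, 67.688, -10.227], 'qvel': [-0.054, -0.251, -0.182, -0.01, -0.02, 0.011], 'tau': [0.0, -44.043, -17.684, 0.063, 0.055, -0.0], 'position': [0.154, -0.605, 0.222], 'tcp_rot': [[0.969, 0.246, -0.0], [0.246, -0.969, 0.002], [0.0, -0.002, -1.0]], 'force': [1.393, 0.287, -0.572], 'moment': [-0.015, 0.009, 0.035], 'grasp_force': 0.0, 'opening': 1.001}
```

View pics/top.png

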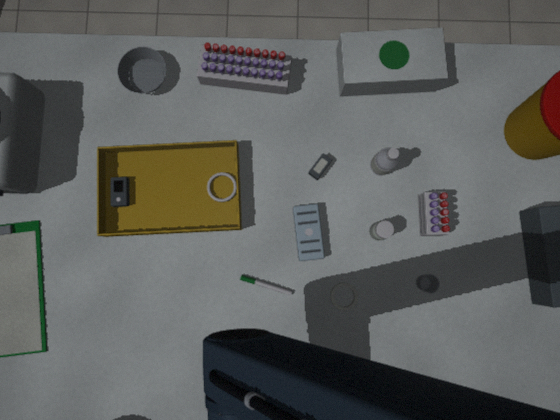

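View pics/scene.png

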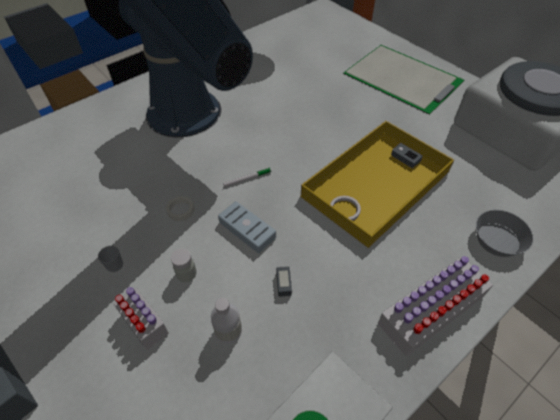

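The top view shows the carrier at (169,188), with the logger at left (120,190) and the ring at right (221,187). The brick is at (309,231), mailer (321,166), jar (383,229), rack (437,213), sanitizer (387,160) and cup (427,283). The scene view agrees with this.

```bash
python3 - <<'E'
from h import *
c=cap('top'); im=c['color']
cv2.imwrite('pics/topcrop.png',cv2.convertScaleAbs(cv2.resize(im[135:305,280:470],None,fx=3.4,fy=3.4,interpolation=cv2.INTER_CUBIC),alpha=1.5))
h=cv2.cvtColor(im,cv2.COLOR_BGR2HSV)
m=cv2.inRange(h,(15,120,40),(35,255,255)); m[:, 300:]=0
cs=cv2.findContours(m,0,2)[0]; k=max(cs,key=cv2.contourArea); b=cv2.boxPoints(cv2.minAreaRect(k)); print(b.round(1).tolist(),[onz(c,*p,0.045)[:2].round(3).tolist() for p in b])
for n,p,z in [('ring',(221.5,187.5),.015),('logger',(120,191),.025),('brick',(309,231),.03),('mailer',(321,166),.024),('jar',(384,229),.07),('rack',(432,214),.05),('san',(390,154),.12),('cup',(427,283),.045)]:
    print(n,onz(c,*p,z).round(3))
E
```

```text
[[92.80000305175781, 147.1999969482422], [236.8000030517578, 140.0], [241.1999969482422, 229.0], [97.19999694824219, 236.1999969482422]] [[0.641, 0.398], [0.667, 0.059], [0.457, 0.041], [0.432, 0.371]]
ring [0.558 0.095 0.015]
logger [0.541 0.334 0.025]
brick [ 0.458 -0.116  0.03 ]
mailer [ 0.614 -0.142  0.024]
jar [ 0.464 -0.28   0.07 ]
rack [ 0.503 -0.395  0.05 ]
san [ 0.623 -0.281  0.12 ]
cup [ 0.346 -0.383  0.045]
```

View pics/topcrop.png

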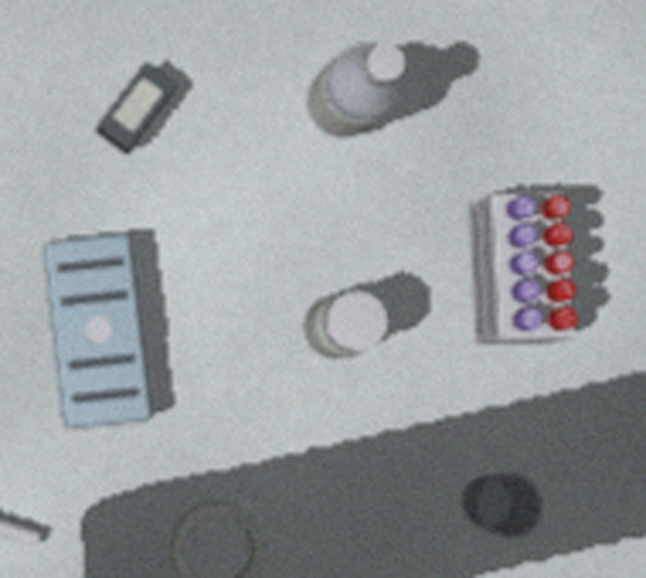

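The crop shows the brick top with corners (45,242), (130,232), (150,415) and (66,428). The mailer is a tilted box from about (97,128) to (190,80), and the jar cap is at (357,320). The rack block's lit side face is at x 475–495, and its 5 tube rows run vertically.

```bash
python3 - <<'E'
from h import *
c=cap('top')
def P(u,v,z): return onz(c,u/3.4+280,v/3.4+135,z)[:2]
def show(n,a,b):
    d=b-a; print(n,a.round(3),b.round(3),'len',np.hypot(*d).round(3),'ang',np.degrees(np.arctan2(d[1],d[0])).round(1))
q=[P(*p,.03) for p in [(45,242),(130,232),(150,415),(66,428)]]
show('brickL',q[3],q[0]);show('brickR',q[2],q[1]);show('brickW',q[0],q[1]);print(np.mean(q,0))
show('mailer label long edge',P(113,125,.024),P(140,78,.024)); show('lab2',P(130,134,.024),P(158,90,.024)); print('mailer c',P(135,105,.024))
show('rack lilac',P(529,318,.072),P(522,207,.072));show('rack red',P(564,318,.072),P(557,207,.072)); print('rack c',P(543,262,.072))
print('jar',P(357,320,.07),'jarbase',P(345,327,.02))
E
```

```text
brickL [ 0.388 -0.095] [ 0.515 -0.078] len 0.128 ang 7.7
brickR [ 0.399 -0.152] [ 0.524 -0.136] len 0.126 ang 7.1
brickW [ 0.515 -0.078] [ 0.524 -0.136] len 0.059 ang -81.7
[ 0.4564316  -0.11506078]
mailer label long edge [ 0.6   -0.124] [ 0.634 -0.142] len 0.039 ang -28.4
lab2 [ 0.594 -0.136] [ 0.626 -0.155] len 0.037 ang -31.0
mailer c [ 0.61453407 -0.13887965]
rack lilac [ 0.468 -0.394] [ 0.541 -0.391] len 0.073 ang 2.6
rack red [ 0.469 -0.417] [ 0.542 -0.414] len 0.073 ang 2.5
rack c [ 0.50523303 -0.40382603]
jar [ 0.46392268 -0.28211939] jarbase [ 0.46272362 -0.28665671]
```

{"op": "jog_arm", "data": {
  "delta_pos": [
    [5, 8.2, 0],
    [10, 16.4, 0],
    [15, 24.5, 0],
    [20, 32.5, 0],
    [25, 40.7, 0],
    [30.2, 49, 0],
    [30.2, 49, -5],
    [30.2, 49, -8],
    [30.2, 49, -8],
    [30.2, 49, -8],
    [30.2, 49, -8],
    [30.2, 49, -8]
  ],
  "turn": [0, 0, 0, -3, -6.8, -6.8, -6.8, -6.8, -6.8, -6.8, -6.8, -6.8],
  "grip": [0, 0, 0, 0, 0, 0, 0, 0, 0, 0, 0, 0]
}}

```text
time_s: 1.75
position: [0.456, -0.1164, 0.1429]
tcp_rot: [[0.992, 0.13, 0.0], [0.13, -0.992, -0.001], [0.0, 0.001, -1.0]]
force: [0.8, -0.3, 0.3]
opening: 1.004
grasp_force: 0.0
```

```bash
python3 - <<'E'
from h import *
cap('wrist','w1'); s=read_state(); print(s['position'],s['tcp_rot'],s['time_s'])
E
```

```text
[ 0.45601903 -0.11677555  0.1430637 ] [[ 9.91667843e-01  1.28818062e-01  8.91830874e-04]
 [ 1.28818788e-01 -9.91667818e-01 -8.11180841e-04]
 [ 7.79905234e-04  9.19306527e-04 -9.99999273e-01]] 1.8
```

View pics/w1.png

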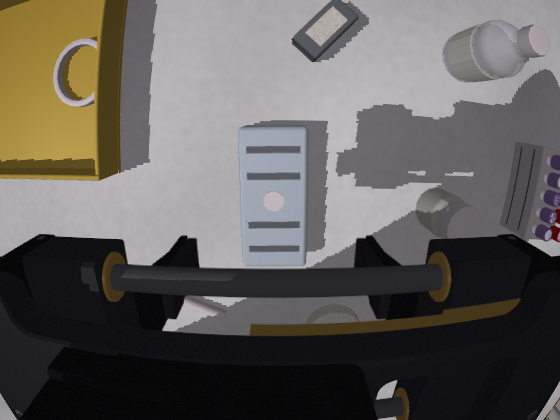

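The wrist view shows the brick square to the jaws: its centre disc is at (273,201) and its top corners at (241,127), (307,127) and (305,265). The mailer label is at (324,27).

```bash
python3 - <<'E'
from h import *
c=cap('wrist')
for n,p,z in [('disc',(273.5,201),.03),('tl',(241,127),.03),('tr',(307,127),.03),('bl',(240,265),.03),('br',(305,265),.03),('mailerlabel',(324,27),.024),('mA',(293,38),.024),('mB',(315,61),.024)]: print(n,onz(c,*p,z,True).round(4))
E
```

```text
disc [ 0.4573 -0.1151  0.03  ]
tl [ 0.5175 -0.0799  0.03  ]
tr [ 0.5246 -0.1348  0.03  ]
bl [ 0.3919 -0.0917  0.03  ]
br [ 0.3998 -0.1521  0.03  ]
mailerlabel [ 0.615  -0.1385  0.024 ]
mA [ 0.6005 -0.1134  0.024 ]
mB [ 0.5827 -0.1345  0.024 ]
```

{"op": "jog_arm", "data": {
  "delta_pos": [
    [0.1, 0.1, -5],
    [0.1, 0.1, -10],
    [0.1, 0.1, -12.5],
    [0.1, 0.1, -13.7],
    [0.1, 0.1, -13.7],
    [0.1, 0.1, -13.7],
    [0.1, 0.1, -13.7],
    [0.1, 0.1, -13.7],
    [0.1, 0.1, -13.7],
    [0.1, 0.1, -13.7],
    [0.1, 0.1, -13.7],
    [0.1, 0.1, -13.7]
  ],
  "turn": [0, 0, 0, 0, 0, 0, 0, 0, 0, 0, 0, 0],
  "grip": [0, 0, 0, 0, 0, 1, 1, 1, 1, 1, 1, 1]
}}

```text
time_s: 3.35
position: [0.4571, -0.1145, 0.0061]
tcp_rot: [[0.992, 0.13, 0.001], [0.13, -0.992, 0.0], [0.001, -0.0, -1.0]]
force: [0.3, 2.2, 6.0]
opening: 0.685
grasp_force: 30.0
```

{"op": "jog_arm", "data": {
  "delta_pos": [
    [0, 0, 2],
    [0, 0, 5],
    [0, 0, 10],
    [0, 4, 14],
    [2, 10, 18],
    [4, 15, 18],
    [5, 20, 18],
    [6, 25, 18],
    [8, 30, 18],
    [9.2, 33, 18],
    [9.2, 33, 18],
    [9.2, 33, 18]
  ],
  "turn": [0, 0, 0, 0, 0, -3.2, -3.2, -3.2, -3.2, -3.2, -3.2, -3.2],
  "grip": [1, 1, 1, 1, 1, 1, 1, 1, 1, 1, 1, 1]
}}

```text
time_s: 4.85
position: [0.5469, 0.2147, 0.1838]
tcp_rot: [[0.997, 0.075, -0.005], [0.075, -0.997, -0.002], [-0.005, 0.001, -1.0]]
force: [0.7, -0.7, -7.3]
opening: 0.689
grasp_force: 30.0
```

```bash
python3 - <<'E'
from h import *
cap('wrist','w2'); cap('top','t2'); s=read_state(); print(s['position'],s['force'],s['time_s'])
E
```

```text
[0.54760176 0.2141689  0.18448515] [ 0.09490761  0.32716997 -6.61980978] 4.95
```

View pics/w2.png

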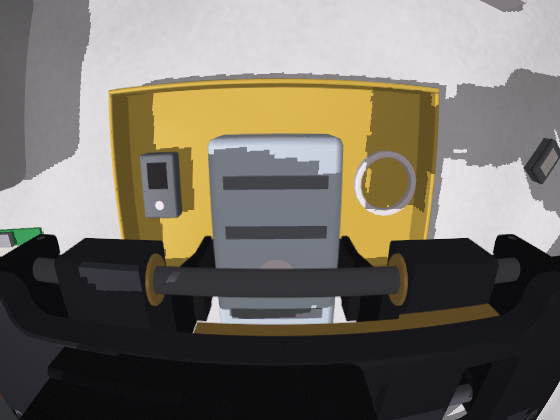

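The wrist view shows the ring at centre (385,183). The logger's top has corners (141,153), (179,152), (182,215) and (147,217), and the carrier's far rim corners are (109,91) and (440,88).

```bash
python3 - <<'E'
from h import *
c=cap('wrist')
r=np.mean([onz(c,*p,.015,True) for p in [(354.5,183),(416,183),(385,151),(386,215)]],0)
l=np.mean([onz(c,*p,.025,True) for p in [(141,153),(179,152),(182,215),(147,217)]],0)
d=(l-r)[:2];mid=((l+r)/2)[:2];print('ring',r,'log',l,np.hypot(*d),'mid',mid,'ang',np.degrees(np.arctan2(-d[0],d[1])))
a=onz(c,109,91,.045,True);b=onz(c,440,88,.045,True);e=(a-b)[:2];print(a,b,np.hypot(*e),np.degrees(np.arctan2(-e[0],e[1])))
n=np.array([e[1],-e[0]])/np.hypot(*e); print('centre from rim',(a+b)[:2]/2-n*.105)
E
```

```text
ring [0.56243439 0.09560135 0.015     ] log [0.54551596 0.33385055 0.025     ] 0.23884914523606013 mid [0.55397517 0.21472595] ang 4.061840665849417
[0.64313312 0.38694561 0.045     ] [0.66969602 0.05951127 0.045     ] 0.32851002404803065 4.637926311619523
centre from rim [0.55175839 0.21473827]
```

{"op": "jog_arm", "data": {
  "delta_pos": [
    [0.4, 0, -5],
    [0.4, 0, -10],
    [0.4, 0, -14],
    [0.4, 0, -16],
    [0.4, 0, -16.6],
    [0.4, 0, -17],
    [0.4, 0, -17.2],
    [0.4, 0, -17.3],
    [0.4, 0, -17.3],
    [0.4, 0, -17.3]
  ],
  "turn": [0, 0, 0, 0, 0, 0, 0, 0, 0, 0],
  "grip": [1, 1, 1, 1, 1, 1, 1, 1, 1, 1]
}}

```text
time_s: 6.25
position: [0.5531, 0.2154, 0.0129]
tcp_rot: [[0.997, 0.074, 0.001], [0.074, -0.997, 0.0], [0.001, -0.0, -1.0]]
force: [-0.6, -0.1, -6.1]
opening: 0.689
grasp_force: 30.0
```

{"op": "jog_arm", "data": {
  "delta_pos": [
    [-0.1, 0, -0.1],
    [-0.2, 0, -0.2],
    [-0.2, 0, -0.2],
    [-0.2, 0, -0.2],
    [-0.2, 0, -0.2],
    [-0.2, 0, -0.2],
    [-0.2, 0, -0.2],
    [-0.2, 0, 2],
    [-0.2, 0, 7],
    [-0.2, 0, 12],
    [-0.2, 0, 16]
  ],
  "turn": [0, 0, 0, 0, 0, 0, 0, 0, 0, 0, 0],
  "grip": [1, 1, 0, 0, 0, 0, 0, 0, 0, 0, 0]
}}

```text
time_s: 7.62
position: [0.5512, 0.2153, 0.1746]
tcp_rot: [[0.997, 0.074, 0.001], [0.074, -0.997, 0.0], [0.002, -0.0, -1.0]]
force: [1.2, -0.0, 0.2]
opening: 1.0
grasp_force: 0.0
```

{"op": "jog_arm", "data": {
  "delta_pos": [
    [1, -5, 0],
    [2, -11, 0],
    [3, -17, 0],
    [4, -23, 0],
    [5, -29, 0],
    [6.4, -35.4, 0],
    [6.4, -35.4, -5],
    [6.4, -35.4, -10],
    [6.4, -35.4, -10],
    [6.4, -35.4, -10]
  ],
  "turn": [0, 10, 20, 30, 40, 50, 56, 56, 56, 56],
  "grip": [0, 0, 0, 0, 0, 0, 0, 0, 0, 0]
}}

```text
time_s: 8.88
position: [0.6159, -0.1389, 0.0739]
tcp_rot: [[0.496, 0.868, 0.002], [0.868, -0.496, -0.001], [0.0, 0.002, -1.0]]
force: [0.6, 0.4, -0.0]
opening: 1.002
grasp_force: 0.0
```

```bash
python3 - <<'E'
from h import *
c=cap('wrist','w3'); cv2.imwrite('pics/t3.png',cv2.convertScaleAbs(cv2.resize(cap('top')['color'][130:245,85:250],None,fx=4,fy=4,interpolation=cv2.INTER_CUBIC),alpha=1.5))
E
```

```text
(no output)
```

View pics/w3.png

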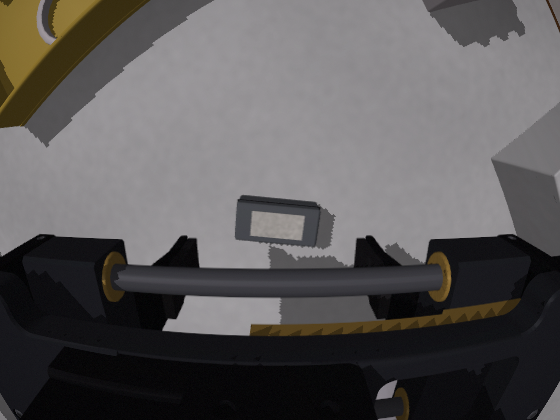

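View pics/t3.png

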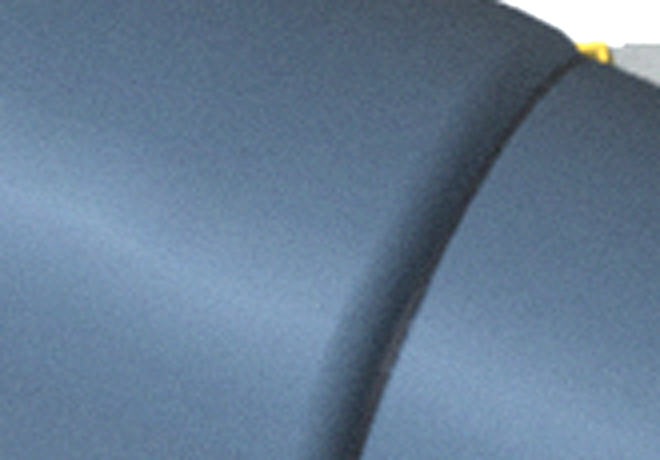

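In the wrist view the mailer label has corners (251,210), (305,213), (302,240) and (250,237). It is centred but tilted about 3° relative to the jaws. The top view is blocked by the arm.

```bash
python3 - <<'E'
from h import *
c=cap('wrist')
q=[onz(c,*p,.024,True)[:2] for p in [(251,210),(305,213),(302,240),(250,237)]]
print(np.mean(q,0)); 
for a,b in ((0,1),(3,2)):
    d=q[b]-q[a]; print(np.hypot(*d),np.degrees(np.arctan2(d[1],d[0])))
E
```

```text
[ 0.61793268 -0.14016281]
0.03694816085347302 -33.138330812005925
0.0365360910665291 -33.39055013053018
```

{"op": "jog_arm", "data": {
  "delta_pos": [
    [0.1, 0, -3],
    [0.1, 0, -6],
    [0.1, 0, -7],
    [0.1, 0, -7],
    [0.1, 0, -7],
    [0.1, 0, -7],
    [0.1, 0, -7],
    [0.1, 0, -7],
    [0.1, 0, -7],
    [0.1, 0, -7],
    [0.1, 0, -7]
  ],
  "turn": [-3, -3, -3, -3, -3, -3, -3, -3, -3, -3, -3],
  "grip": [0, 0, 0, 0, 1, 1, 1, 1, 1, 1, 1]
}}

```text
time_s: 10.4
position: [0.6162, -0.1388, 0.003]
tcp_rot: [[0.541, 0.841, 0.001], [0.841, -0.541, -0.0], [0.0, 0.001, -1.0]]
force: [-0.7, 0.5, 3.6]
opening: 0.669
grasp_force: 29.7
```

{"op": "jog_arm", "data": {
  "delta_pos": [
    [0, 0, 4],
    [0, 0, 10],
    [0, 5, 14],
    [-1, 11, 14],
    [-2, 17, 14],
    [-3, 23, 14],
    [-4, 29, 14],
    [-5.5, 35, 14],
    [-7, 40, 14],
    [-7, 42, 14],
    [-7, 42, 14],
    [-7, 42, 14]
  ],
  "turn": [0, 0, 0, 10, 20, 30, 37, 37, 37, 37, 37, 37],
  "grip": [1, 1, 1, 1, 1, 1, 1, 1, 1, 1, 1, 1]
}}

```text
time_s: 11.9
position: [0.5465, 0.2797, 0.1422]
tcp_rot: [[-0.073, 0.997, -0.0], [0.997, 0.073, -0.001], [-0.001, -0.0, -1.0]]
force: [0.4, 0.1, 0.4]
opening: 0.673
grasp_force: 29.7
```

```bash
python3 - <<'E'
from h import *
cap('wrist','w4')
E
```

```text
(no output)
```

View pics/w4.png

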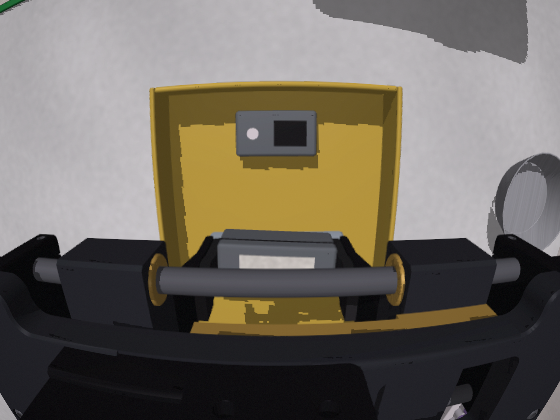

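The wrist view shows the logger squarely ahead at (276,133) and the mailer level in the jaws.

{"op": "jog_arm", "data": {
  "delta_pos": [
    [0, 0.1, -5],
    [0, 0.1, -9],
    [0, 0.1, -12],
    [0, 0.1, -13],
    [0, 0.1, -13.4],
    [0, 0.1, -13.4],
    [0, 0.1, -13.4],
    [0, 0.1, -13.5]
  ],
  "turn": [0, 0, 0, 0, 0, 0, 0, 0],
  "grip": [1, 1, 1, 1, 1, 1, 1, 1]
}}

```text
time_s: 12.95
position: [0.5465, 0.2826, 0.0085]
tcp_rot: [[-0.074, 0.997, 0.002], [0.997, 0.074, 0.001], [0.0, 0.002, -1.0]]
force: [-0.3, -0.2, 0.1]
opening: 0.667
grasp_force: 29.7
```

{"op": "jog_arm", "data": {
  "delta_pos": [
    [0, 0, 0],
    [0, 0, 0],
    [0, 0, 0],
    [0, 0, 4],
    [0, 0, 10],
    [0, -4, 16],
    [0, -10, 16],
    [0, -16, 16],
    [0, -22, 16],
    [0, -28, 16],
    [0, -28, 16]
  ],
  "turn": [0, 0, 0, 0, 0, 0, 0, 0, 0, 0, 0],
  "grip": [0, 0, 0, 0, 0, 0, 0, 0, 0, 0, 0]
}}

```text
time_s: 14.32
position: [0.5464, -0.002, 0.1678]
tcp_rot: [[-0.068, 0.998, 0.001], [0.998, 0.068, -0.001], [-0.001, 0.001, -1.0]]
force: [0.7, 0.1, 0.0]
opening: 1.003
grasp_force: 0.0
```

{"op": "jog_arm", "data": {
  "delta_pos": [
    [-2, -6, 0],
    [-4, -12, 0],
    [-6, -18, 0],
    [-8.3, -24, 0],
    [-8.3, -28.7, 0],
    [-8.3, -28.7, 0],
    [-8.3, -28.7, -4],
    [-8.3, -28.7, -4],
    [-8.3, -28.7, -4]
  ],
  "turn": [0, 0, 0, 0, 0, 0, 0, 0, 0],
  "grip": [0, 0, 0, 0, 0, 0, 0, 0, 0]
}}

```text
time_s: 15.45
position: [0.4635, -0.2835, 0.1281]
tcp_rot: [[-0.076, 0.997, 0.0], [0.997, 0.076, 0.0], [0.0, 0.0, -1.0]]
force: [0.1, -0.9, -0.4]
opening: 1.0
grasp_force: 0.0
```

```bash
python3 - <<'E'
from h import *
c=cap('wrist','w5'); t=cap('top')['color']
a=cv2.convertScaleAbs(cv2.resize(t[130:245,85:250],None,fx=2.4,fy=2.4,interpolation=cv2.INTER_CUBIC),alpha=1.5)
w=cv2.resize(c['color'],(400,300)); o=np.zeros((300,800,3),np.uint8); o[:,:400]=w; o[:a.shape[0],400:400+a.shape[1]]=a
cv2.imwrite('pics/c5.png',o)
E
```

```text
(no output)
```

View pics/c5.png

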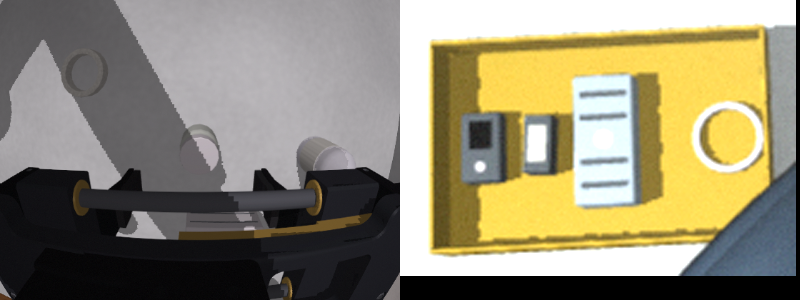

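The top view shows mailer and brick well placed in the carrier, with the brick disc at (169.6,188.3) px and the mailer at (140.8,188.8). The wrist view shows the jar cap at about (280,213), between the fingers.

```bash
python3 - <<'E'
from h import *
c=cap('wrist'); t=cap('top')
print('jar',onz(c,279.5,213,.07,True)); 
for n,p,z in [('brick',(169.6,188.3),.035),('mailer',(140.8,188.8),.029),('ring',(221.7,187.1),.015)]: print(n,onz(t,*p,z))
E
```

```text
jar [ 0.46628706 -0.27849983  0.07      ]
brick [0.54928396 0.21372287 0.035     ]
mailer [0.54729267 0.28343707 0.029     ]
ring [0.55871416 0.0942018  0.015     ]
```

{"op": "jog_arm", "data": {
  "delta_pos": [
    [0.1, 0.3, -3],
    [0.1, 0.3, -7],
    [0.1, 0.3, -9],
    [0.1, 0.3, -9.8],
    [0.1, 0.3, -9.8],
    [0.1, 0.3, -9.8],
    [0.1, 0.3, -9.8],
    [0.1, 0.3, -9.8],
    [0.1, 0.3, -9.8],
    [0.1, 0.3, -9.8],
    [0.1, 0.3, -9.8],
    [0.1, 0.3, -9.8]
  ],
  "turn": [0, 0, 0, 0, 0, 0, 0, 0, 0, 0, 0, 0],
  "grip": [0, 0, 0, 0, 1, 1, 1, 1, 1, 1, 1, 1]
}}

```text
time_s: 17.15
position: [0.4642, -0.2819, 0.0298]
tcp_rot: [[-0.074, 0.997, 0.001], [0.997, 0.074, -0.0], [-0.0, 0.001, -1.0]]
force: [0.3, -0.2, 3.8]
opening: 0.493
grasp_force: 30.0
```

{"op": "jog_arm", "data": {
  "delta_pos": [
    [0, 0, 4],
    [0, 0, 9],
    [0, 4, 14],
    [2, 10, 14],
    [4, 16, 14],
    [6, 22, 14],
    [8, 28, 14],
    [9.5, 34, 14],
    [9.5, 37.5, 14],
    [9.5, 37.5, 12],
    [9.5, 37.5, 8],
    [9.5, 37.5, 8]
  ],
  "turn": [0, 0, 0, 0, 0, 0, 0, 0, 0, 0, 0, 0],
  "grip": [1, 1, 1, 1, 1, 1, 1, 1, 1, 1, 1, 1]
}}

```text
time_s: 18.65
position: [0.5556, 0.0935, 0.1065]
tcp_rot: [[-0.075, 0.997, -0.009], [0.997, 0.075, 0.0], [0.001, -0.009, -1.0]]
force: [0.3, 0.3, -1.1]
opening: 0.49
grasp_force: 30.0
```

```bash
python3 - <<'E'
from h import *
cap('wrist','w6'); s=read_state(); print(s['position'])
E
```

```text
[0.5573465  0.09326786 0.10824851]
```

View pics/w6.png

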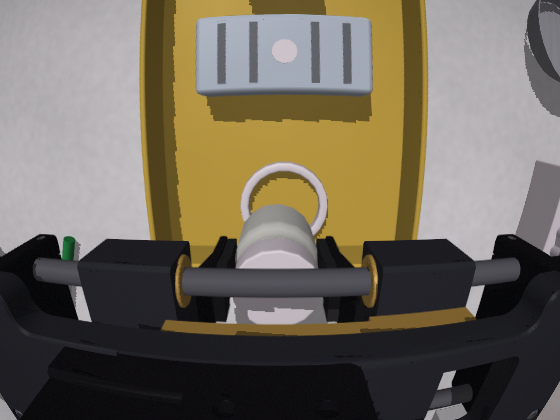

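The wrist view shows the ring with outer edges at columns 240 and 328 and its top at row 162. The jar's axis is near column 278, and the brick disc is at (284,51).

```bash
python3 - <<'E'
from h import *
c=cap('wrist'); s=read_state(); print(s['position'])
a=onz(c,240,203,.015,True);b=onz(c,328,203,.015,True);t=onz(c,284,162,.015,True);print(a,b,np.hypot(*(a-b)[:2]),'c',(a+b)/2,'from top',t-[-.0027,.036,0])
print('brick',onz(c,284.5,51,.035,True))
E
```

```text
[0.55875002 0.09314318 0.10951115]
[0.52764632 0.09505762 0.015     ] [0.59921921 0.10044878 0.015     ] 0.07177564352360254 c [0.56343276 0.0977532  0.015     ] from top [0.56339366 0.09506656 0.015     ]
brick [0.55434947 0.21452926 0.035     ]
```

{"op": "jog_arm", "data": {
  "delta_pos": [
    [0.1, 0.1, -2],
    [0.1, 0.1, -4],
    [0.1, 0.1, -6],
    [0.1, 0.1, -7],
    [0.1, 0.1, -7.3],
    [0.1, 0.1, -7.4],
    [0.1, 0.1, -7.4],
    [0.1, 0.1, -7.4]
  ],
  "turn": [0, 0, 0, 0, 0, 0, 0, 0],
  "grip": [1, 1, 1, 1, 1, 1, 1, 1]
}}

```text
time_s: 19.75
position: [0.5603, 0.0943, 0.036]
tcp_rot: [[-0.074, 0.997, 0.001], [0.997, 0.074, -0.0], [-0.0, 0.001, -1.0]]
force: [0.4, 0.1, -0.3]
opening: 0.491
grasp_force: 30.0
```

{"op": "jog_arm", "data": {
  "delta_pos": [
    [0, 0, -0.1],
    [0, 0, -0.1],
    [0, 0, -0.1],
    [0, 0, -0.1],
    [0, 0, 4],
    [0, 0, 9],
    [0, 0, 14],
    [0, -6, 15],
    [0, -12, 15],
    [0, -18, 15],
    [-1, -24, 15],
    [-1, -24, 15]
  ],
  "turn": [0, 0, 0, 0, 0, 0, 0, -10, -20, -30, -40, -50],
  "grip": [1, 0, 0, 0, 0, 0, 0, 0, 0, 0, 0, 0]
}}

```text
time_s: 21.25
position: [0.5496, -0.1506, 0.1855]
tcp_rot: [[0.725, 0.689, 0.001], [0.689, -0.725, -0.001], [-0.0, 0.002, -1.0]]
force: [-0.1, 1.3, -0.7]
opening: 0.996
grasp_force: 0.0
```

{"op": "jog_arm", "data": {
  "delta_pos": [
    [-1, -6, 0],
    [-2, -12, 0],
    [-3, -18, 0],
    [-4, -24, 0],
    [-4.5, -25.9, 0],
    [-4.5, -25.9, 0],
    [-4.5, -25.9, 0],
    [-4.5, -25.9, 0],
    [-4.5, -25.9, 0]
  ],
  "turn": [-10, -20, -30, -40, -41.7, -41.7, -41.7, -41.7, -41.7],
  "grip": [0, 0, 0, 0, 0, 0, 0, 0, 0]
}}

```text
time_s: 22.38
position: [0.5055, -0.4033, 0.1857]
tcp_rot: [[0.999, 0.047, -0.0], [0.047, -0.999, 0.0], [-0.0, -0.0, -1.0]]
force: [0.3, -0.1, 0.6]
opening: 1.002
grasp_force: 0.0
```

```bash
python3 - <<'E'
from h import *
cap('wrist','w7'); s=read_state(); print(s['position'])
E
```

```text
[ 0.50543596 -0.40357426  0.18573917]
```

View pics/w7.png

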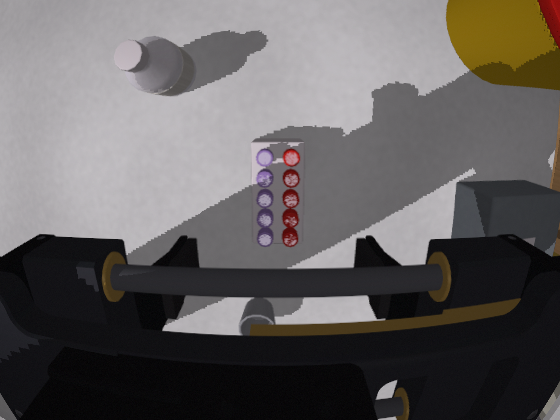

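The wrist view shows the rack square to the jaws, with lilac caps at column 265, red at 291, rows 157–238. The block's top edges are at columns 252 and 304.

```bash
python3 - <<'E'
from h import *
c=cap('wrist')
q=[onz(c,*p,.072,True)[:2] for p in [(264.5,157),(291,157),(264.5,238),(290,238)]]; print(np.round(q,4).tolist(),np.mean(q,0))
e=[onz(c,*p,.05,True)[:2] for p in [(252,160),(304,160)]]; print(e,np.mean(e,0))
E
```

```text
[[0.5449, -0.3925], [0.5459, -0.415], [0.4717, -0.3952], [0.4728, -0.4183]] [ 0.50882044 -0.40528506]
[array([ 0.53898048, -0.38047935]), array([ 0.54120213, -0.42827852])] [ 0.54009131 -0.40437893]
```

{"op": "jog_arm", "data": {
  "delta_pos": [
    [0.2, -0.1, -4],
    [0.2, -0.1, -8],
    [0.2, -0.1, -12],
    [0.2, -0.1, -15],
    [0.2, -0.1, -16.3],
    [0.2, -0.1, -16.8],
    [0.2, -0.1, -16.8],
    [0.2, -0.1, -16.8],
    [0.2, -0.1, -16.8],
    [0.2, -0.1, -16.8],
    [0.2, -0.1, -16.8],
    [0.2, -0.1, -16.8]
  ],
  "turn": [0, 0, 0, 0, 0, 0, 0, 0, 0, 0, 0, 0],
  "grip": [0, 0, 0, 0, 0, 0, 0, 1, 1, 1, 1, 1]
}}

```text
time_s: 23.98
position: [0.5069, -0.4054, 0.0177]
tcp_rot: [[0.999, 0.044, -0.0], [0.044, -0.999, 0.001], [-0.0, -0.001, -1.0]]
force: [0.8, 0.9, 1.8]
opening: 0.57
grasp_force: 30.0
```

{"op": "jog_arm", "data": {
  "delta_pos": [
    [0, 0, 0],
    [0, 0, 0],
    [0, 0, 0.5],
    [0, 0, 1],
    [0, 0, 1],
    [0, 0, 1]
  ],
  "turn": [0, 0, 0, 0, 0, 0],
  "grip": [1, 1, 1, 1, 1, 1]
}}

```text
time_s: 24.72
position: [0.5069, -0.4058, 0.0275]
tcp_rot: [[0.999, 0.045, -0.0], [0.045, -0.999, -0.0], [-0.0, 0.0, -1.0]]
force: [-0.4, 0.8, -1.9]
opening: 0.57
grasp_force: 30.0
```

{"op": "jog_arm", "data": {
  "delta_pos": [
    [0, 0, 3],
    [0, 0, 8],
    [0, 2, 13],
    [0, 6, 16],
    [0, 11, 16],
    [0, 16, 16],
    [0, 21, 16],
    [1, 26, 16],
    [2, 31, 16],
    [3, 36, 16],
    [4, 41, 16],
    [4.4, 46, 16]
  ],
  "turn": [0, 0, 0, 0, 0, 0, 0, 0, 1, 1.8, 1.8, 1.8],
  "grip": [1, 1, 1, 1, 1, 1, 1, 1, 1, 1, 1, 1]
}}

```text
time_s: 26.22
position: [0.5514, 0.0559, 0.1875]
tcp_rot: [[0.997, 0.076, 0.001], [0.076, -0.997, -0.0], [0.001, 0.0, -1.0]]
force: [0.0, -0.2, -1.6]
opening: 0.573
grasp_force: 30.0
```

{"op": "jog_arm", "data": {
  "delta_pos": [
    [0, 4, 0],
    [0, 8, 0],
    [0, 12, 0],
    [0, 15, 0],
    [0, 16, 0],
    [0, 16, 0],
    [0, 16, 0],
    [0, 16, 0]
  ],
  "turn": [0, 0, 0, 0, 0, 0, 0, 0],
  "grip": [1, 1, 1, 1, 1, 1, 1, 1]
}}

```text
time_s: 27.22
position: [0.5511, 0.2131, 0.1876]
tcp_rot: [[0.997, 0.074, -0.0], [0.074, -0.997, -0.0], [-0.0, 0.0, -1.0]]
force: [0.4, -0.5, -1.3]
opening: 0.576
grasp_force: 30.0
```

```bash
python3 - <<'E'
from h import *
cap('wrist','w8'); s=read_state(); print(s['position'])
E
```

```text
[0.55110269 0.21320794 0.18755949]
```

View pics/w8.png

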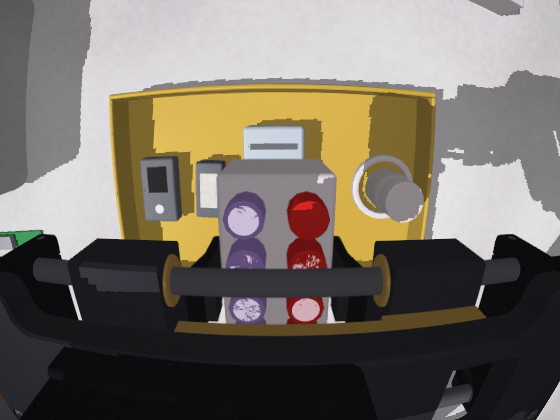

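The wrist view shows the jar standing in the ring at (385,190) and the mailer in its gap. The brick's far top edge runs from (244,127) to (304,126), and the rack is level above it.

```bash
python3 - <<'E'
from h import *
c=cap('wrist')
a=onz(c,244,127,.035,True)[:2];b=onz(c,304,126.5,.035,True)[:2];d=a-b
print(a,b,np.hypot(*d),np.degrees(np.arctan2(-d[0],d[1])),(a+b)/2-.065*np.array([d[1],-d[0]])/np.hypot(*d))
E
```

```text
[0.61331289 0.24805196] [0.61799224 0.19070155] 0.05754098845514345 4.664564955516425 [0.55086786 0.21409082]
```

{"op": "jog_arm", "data": {
  "delta_pos": [
    [0, 0.1, -4],
    [0, 0.1, -8],
    [0, 0.1, -11],
    [0, 0.1, -12.5],
    [0, 0.1, -13],
    [0, 0.1, -13.2],
    [0, 0.1, -13.3],
    [0, 0.1, -13.4],
    [0, 0.1, -13.4],
    [0, 0.1, -13.4]
  ],
  "turn": [0, 0, 0, 0, 0, 0, 0, 0, 0, 0],
  "grip": [1, 1, 1, 1, 1, 1, 1, 1, 1, 1]
}}

```text
time_s: 28.58
position: [0.551, 0.2153, 0.0538]
tcp_rot: [[0.997, 0.076, 0.0], [0.076, -0.997, 0.0], [0.0, -0.0, -1.0]]
force: [-0.3, -0.4, -2.4]
opening: 0.573
grasp_force: 30.0
```

{"op": "jog_arm", "data": {
  "delta_pos": [
    [0, 0, -0.05],
    [0, 0, -0.1],
    [0, 0, -0.1],
    [0, 0, -0.1]
  ],
  "turn": [0, 0, 0, 0],
  "grip": [1, 1, 1, 1]
}}

```text
time_s: 29.08
position: [0.551, 0.2153, 0.0527]
tcp_rot: [[0.997, 0.076, 0.0], [0.076, -0.997, 0.0], [0.0, -0.0, -1.0]]
force: [-0.4, 0.9, 0.1]
opening: 0.571
grasp_force: 30.0
```

{"op": "jog_arm", "data": {
  "delta_pos": [
    [0, 0, 0],
    [0, 0, 0],
    [0, 0, 0],
    [0, 0, 3],
    [0, 0, 8],
    [0, 0, 14],
    [0, -6, 14],
    [0, -12, 14],
    [0, -18, 14],
    [0, -24, 14],
    [0, -30, 14],
    [0, -36, 14]
  ],
  "turn": [0, 0, 0, 0, 0, 0, 0, 0, 0, 0, 0, 0],
  "grip": [0, 0, 0, 0, 0, 0, 0, 0, 0, 0, 0, 0]
}}

```text
time_s: 30.58
position: [0.5507, -0.1467, 0.1927]
tcp_rot: [[0.997, 0.076, 0.001], [0.076, -0.997, -0.0], [0.001, 0.0, -1.0]]
force: [1.2, -0.4, -0.1]
opening: 1.001
grasp_force: 0.0
```

{"op": "jog_arm", "data": {
  "delta_pos": [
    [-2, -4, 0],
    [-4, -9, 0],
    [-4, -9, 0],
    [-4, -9, 0],
    [-4, -9, 0]
  ],
  "turn": [0, 0, 0, 0, 0],
  "grip": [0, 0, 0, 0, 0]
}}

```text
time_s: 31.2
position: [0.5112, -0.2334, 0.1925]
tcp_rot: [[0.997, 0.078, -0.0], [0.078, -0.997, 0.0], [-0.0, -0.001, -1.0]]
force: [-0.4, 0.4, 0.2]
opening: 1.003
grasp_force: 0.0
```

```bash
python3 - <<'E'
from h import *
t=cap('top')['color'];s=cap('scene')['color']
a=cv2.convertScaleAbs(cv2.resize(t[130:245,85:250],None,fx=2.4,fy=2.4,interpolation=cv2.INTER_CUBIC),alpha=1.5)
b=cv2.resize(s[110:260,290:470],None,fx=2.2,fy=2.2)
o=np.zeros((340,800,3),np.uint8); o[:a.shape[0],:a.shape[1]]=a; o[:b.shape[0],400:400+b.shape[1]]=b
cv2.imwrite('pics/fin.png',o)
E
```

```text
(no output)
```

View pics/fin.png

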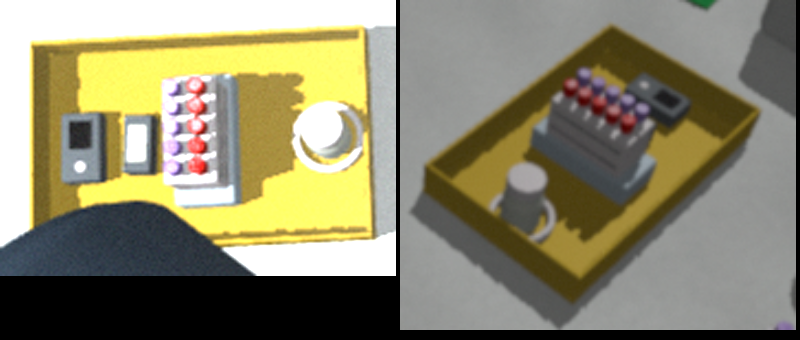

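The final view shows the caps centred at crop (185,127), the jar cap at (325,126) in the ring (330,137), and the mailer in its gap. The scene view shows everything upright and seated.

```bash
python3 - <<'E'
from h import *
c=cap('top'); P=lambda u,v,z: onz(c,u/2.4+85,v/2.4+130,z)[:2].round(4)
print('rack',P(185,127,.107),'jar',P(325,126,.075),'ring',P(329,137,.015),'mailer',P(139,143,.029))
E
```

```text
rack [0.549  0.2115] jar [0.559  0.0891] ring [0.5588 0.0933] mailer [0.5456 0.2783]
```

```bash
python3 -c "
from rig import *
print(hand_in())"
```

```text
the job is handed in; nothing more can be done
None
```

The carrier is packed and handed in at about 31 s, with no verdict returned: the final views show brick, mailer, jar and rack in place and upright (rack about 2 mm off the brick's centre, jar about 4 mm off the ring's), and the sanitizer bottle and cup were never touched as far as I could tell, though I did not re-measure them.

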